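# Serve the ball dish to the next player at a pub table game

### The arm

A 6-joint arm with a two-finger parallel gripper is mounted at the origin on the work surface. World frame = base frame: x ahead of the robot, y to its left, z up, the work surface at z = 0. Lengths are in m, angles in degrees, forces in N, time in s.
With the tool pointing down it reaches from about 0.4 to 0.825 m from the base axis. Payload 7 kg.
Tool frame: the origin (TCP) lies at the very end of the fingers, on their centre line; the grasp point (between the pads) lies 19 mm behind it (r.grip_depth is the distance from the TCP to the grasp point, in m); z points along the fingers, y is the line along which they close (so a half turn about z gives the same grasp; the last joint's range is limited). The gripper opens to 88 mm and grips with 3 to 60 N. Pads are 19 mm wide; open, the fingers measure 130 mm over their backs; the gripper's body (78 mm by 193 mm) begins 47 mm behind the grasp point.
Start: joints at [-50.415, 20.546, 0.682, 0, -70.136, -16.507], TCP at [0.265, -0.621, 0.227] pointing down, gripper open.
Joint ranges: [-176.03, 176.03], [-82.01, 121.73], [-58.28, 71.71], [-173.87, 95.51], [-174.79, -0.11], [-173.66, 173.66]. Speed limits (degrees/s): [136.94, 136.94, 172.46, 180, 180, 180].

### API

Orientations are given as [roll, pitch, yaw] about the fixed x, y, z axes, in that order (R = Rz(yaw) Ry(pitch) Rx(roll)).
In Python, from plant import r gives the robot as it stands.
- The arm moves only by the tool play_rows, never from a script. Its argument "rows" is a list that holds one entry, the list of rows, each a list of 5 numbers: the closure, from 0 (fully open) to 1 (shut), then the shift along the tool's x, y, z each as a share of 0.5 m, from -1 to 1, then the turn about the tool's z as a share of 1.5 rad, from -1 to 1. A call has exactly 8 rows; each row is the pose to reach, as a shift and turn from the pose commanded when the call began, along the tool's axes at that moment; what a row does not reach only later rows make up. A row lasts 1/12 s, in which the tool goes at most 41.7 mm and 7.16 degrees, less where a joint would pass 70% of its speed; a pose out of reach is approached as far as the arm can. A call with a number of a shift or a turn outside -1 to 1 is refused whole. A call with a gripper value outside its range is refused whole. The fingers move at their own pace and stop on an object; "squeeze" is the grip in N (left out, the last holds). Time passes only in rows, so rows that repeat a pose let the fingers close, or fill a call up. It gives the time, the measured TCP pose, the force, the opening and the grip force at its end, in the units of the state.
- r.get_state(): the state, without advancing time (a new reading comes with each control period).
- r.capture(name): name is "scene" or "top"; returns the picture (384x512x3 uint8, red, green, blue); there is no depth.
- r.camera_info(name): a dict with "fovy" (degrees; the focal length in pixels is half the picture's height over the tangent of half this angle, whatever the lens; pixels are square), "cx", "cy" (the principal point, pixels), "pose" (4x4, takes a point from camera to world coordinates). Camera axes: x right, y down, z forward; pixel columns grow to the right and rows downward; lengths in m; the calibration is good to about 2 mm. A picture is of the moment at which its call begins. camera_info takes no time and is no camera call.
- r.close_job(): hands the job in; it is judged then, once.
The state is a dict: "time_s": time; "joints": joint angles; "qd": joint speeds; "joint_torque": joint torques, N m; "tcp_pos": TCP position; "eef_rot": TCP orientation; "contact_force": force on the tool from outside, world axes, zero at the start; "moment": the same for the moment, N m; "gripper_width": finger opening in m; "gripper_force": force on a finger pad.
Only numpy, scipy, OpenCV 4.12 (cv2) and the standard library are available. Lean on these libraries where they do the work, as an engineer would, in place of code of your own. Each camera call takes 0.05 s, during which the arm holds its last target. There are 200 camera calls.

### The job

Get the table game ready for the next player: first turn the score counter's knob back to its zero stop. Then take the ball dish by its arched handle, lift it clear of the game board, and only then turn it in the air a quarter turn so that its lip points squarely off the side of the board where the tall mug stands. Keep the dish level and the ball in its middle, leave the other things alone, and finish while holding the dish still over the middle of the board, about 10 cm above it.

Things in the scene. Friction and masses are not known exactly. Their poses are not given: they have to be found in the camera images.
- board: fixed square game board of brown wood, 200 x 200 x 12 mm, flat on the table, a thin brass line near each edge. Origin: centre of its underside (z = 0). Its x axis points away from the robot and y to the robot's left (within 0.3 rad), square to its edges. The mug stands off either its +y or its -y side, the snack bowl off the other
- dish: loose white dish, 150 mm across, 26 mm high, shallow hollow, on the middle of the board; 0.27 to 0.53 kg, balanced. Over its middle a steel arch (legs at the +y and -y rim) bears a wooden bar 16 x 74 x 16 mm along its y axis: pinch it across x. A lip 38 mm wide sticks out at +x, 99 mm from the middle, at first along the board's +x (within 0.2 rad). Origin: centre of underside; z up
- dish_grip (a point): centre of the dish's wooden handle bar, on the dish's axis, 120 mm above its underside (bar top at 128 mm); axes as the dish's
- dish_lip (a point): a point at the outer end of the dish's lip, 95 mm from the dish's axis along its +x, 26 mm above its underside
- ball_center (a point): centre of the loose cork-coloured ball, 35 mm in diameter, 24 g, lying in the hollow of the dish under the arch; in the middle its centre is 24.5 mm above the dish's underside. Its axes mean nothing
- counter: fixed score counter: light wooden box 96 x 96 x 30 mm with a round white dial on top and a black knob in its middle. Origin: centre of its underside; along its +x axis the pointer shows zero, at the longest tick beside a small steel pin (a mark, not solid)
- score_knob (a joint): angle of the score knob, rad: 0 at its zero stop, growing clockwise seen from above (to 2.2); starts between 0.7 and 1.35. To reset, turn it counter-clockwise seen from above until it meets the stop. Light friction (0.03 Nm); it stays where left
- knob_grip (a point): point on the knob's axis, 56 mm above the table. The grip is an upright black bar 46 mm long, 14 mm wide, from 36 to 66 mm above the table, along this point's x axis; pinch it across y. A thin black pointer sticks out low at its +x end. z up; the point turns with the knob
- mug: tall glass mug, 86 mm across, 145 mm high, with a handle on its side, standing about 0.2 m from the board's middle, off its +y or -y side: it shows which way the lip has to point. Origin: centre of its underside. To be left alone
- snack_bowl: yellow wavy-rimmed empty plastic snack bowl, about 140 mm across, 63 mm high, standing across the board from the mug. Origin: centre of its underside. To be left alone
- side_plate: small white plate, 120 mm across, 22 mm high, no handle, lying apart on the right of the table. Origin: centre of its underside. To be left alone
Things that resemble listed ones, but are neither listed nor needed, are in the scene too. Of the things like the counter, leave any that is blue or turquoise; of the rest the larger one is meant.

How it is judged (in metres and radians):
On the way, in this order (a step that is already met when the one before it is completed fails the run):
1. the score knob is back at its zero stop (value of joint score_knob below 0.07 rad), for 0.2 s.
2. the dish is lifted clear of the board, not yet turned (z of dish in the frame of board above 0.045 m and contact force between the fingers and dish above 1 N and angle between the x axis of dish and the x axis of board, either way round below 0.5 rad), for 0.1 s.
3. the dish is turned a quarter turn in the air, lip towards the mug's side (z of dish in the frame of board above 0.045 m and angle between the x axis of dish and the y axis of board, either way round below 0.2 rad and ((y of mug in the frame of board above 0.05 m and y of dish_lip in the frame of board above 0.03 m) or (y of mug in the frame of board below -0.05 m and y of dish_lip in the frame of board below -0.03 m))), for 0.2 s.
At the end, for the whole second after the job is handed in: Knob at zero (0.07 rad). Dish held by the fingers alone, still, level (0.12 rad), underside 48 to 158 mm above the board's top, within 50 mm of its middle, lip pointing off the mug's side, square within 0.2 rad; ball within 20 mm of the dish's middle (value of joint score_knob below 0.07 rad and z of dish in the frame of board between 0.06 and 0.17 m and horizontal distance between dish and board below 0.05 m and angle between the x axis of dish and the y axis of board, either way round below 0.2 rad and ((y of mug in the frame of board above 0.05 m and y of dish_lip in the frame of board above 0.03 m) or (y of mug in the frame of board below -0.05 m and y of dish_lip in the frame of board below -0.03 m)) and angle between dish's own z axis and vertical below 0.12 rad and horizontal distance between ball_center and dish below 0.02 m and z of ball_center in the frame of dish below 0.04 m and contact force between the fingers and dish above 1 N and contact force between dish and board below 0.05 N and linear speed of dish below 0.03 m/s); the arm keeps its last pose, push and grip.
It fails at once if the ball runs more than 30 mm from the middle of the dish (horizontal distance between ball_center and dish above 0.03 m).
It fails at once if the dish is tipped by more than 0.3 rad (angle between dish's own z axis and vertical above 0.3 rad).
It fails at once if the mug is pushed by more than 25 mm (distance of mug from where it was at the start of the episode above 0.025 m).
It fails at once if the snack bowl is pushed by more than 25 mm (distance of snack_bowl from where it was at the start of the episode above 0.025 m).
It fails at once if the side plate is pushed by more than 25 mm (distance of side_plate from where it was at the start of the episode above 0.025 m).
It also fails if it takes over 54 s, if anything falls off the work surface, if the arm or the gripper's body presses on something with over 40 N, if the wrist force passes 120 N, or if a joint passes its speed limit or range.

## Working session

There is one attempt and no reset: what is moved stays moved. The work goes in short steps, Python scripts to look and compute and a tool call to move; the robot and the scene stay as the last step left them, time stands still between calls to the robot, and variables do not carry over. Pictures are saved under pics/ and viewed, at most 10 in all, crops included, and the job is handed in when it is done.

Besides the shell and the picture viewer there is one more tool, called after "Request:" in YAML: its name, and indented under it one key for each argument. play_rows: Moves the arm, as the interface text tells. Its arguments: {"type":"object","properties":{"rows":{"type":"array","items":{"type":"array","items":{"type":"array","items":{"type":"number"}}}},"squeeze":{"type":"number"}},"required":["rows"]}

```bash
mkdir -p pics
python3 - <<'E'
from plant import r
import cv2
for n in("scene","top"):
    cv2.imwrite(f"pics/{n}0.png",r.capture(n)[:,:,::-1])
    c=r.camera_info(n);print(n,c["fovy"],c["cx"],c["cy"],c["pose"],[k for k in c])
s=r.get_state();print(s)
E
```

```text
scene 43.39264595185384 257.9018158278168 191.74972425810773 [[-0.81211091  0.3281078  -0.48251542  1.23589215]
 [ 0.58332419  0.47699147 -0.65742834  0.90795814]
 [ 0.01444837 -0.81536765 -0.5787632   0.95588873]
 [ 0.          0.          0.          1.        ]] ['fovy', 'cx', 'cy', 'pose']
top 48.43090237354244 251.66135956109332 196.41528118526645 [[ 0.01266269 -0.99372441  0.1111371   0.37948878]
 [-0.99990153 -0.01325627 -0.0046036  -0.07558826]
 [ 0.00604798 -0.11106786 -0.99379442  1.39808417]
 [ 0.          0.          0.          1.        ]] ['fovy', 'cx', 'cy', 'pose']
{'time_s': 0.1, 'joints': array([-5.04154622e+01,  2.05891439e+01,  6.40675940e-01, -1.76833761e-02,
       -7.01352103e+01, -1.65066325e+01]), 'qd': array([-0.07660235, -0.13157646,  0.1419258 ,  0.00694678,  0.01512371,
        0.00397109]), 'joint_torque': array([-1.14677619e-03, -5.84162092e+01,  2.93754226e+01,  7.01545671e+00,
        1.02279894e-02, -5.04412742e-05]), 'tcp_pos': array([ 0.26440118, -0.6206064 ,  0.22570863]), 'eef_rot': array([ 1.79915047e+02, -7.83813939e-03, -1.56928110e+02]), 'contact_force': array([ 0.43623308, -0.30291768,  1.09553911]), 'moment': array([0.01277523, 0.05232544, 0.04935392]), 'gripper_force': 0.0, 'gripper_width': 0.08756232890264133}
```

View pics/scene0.png

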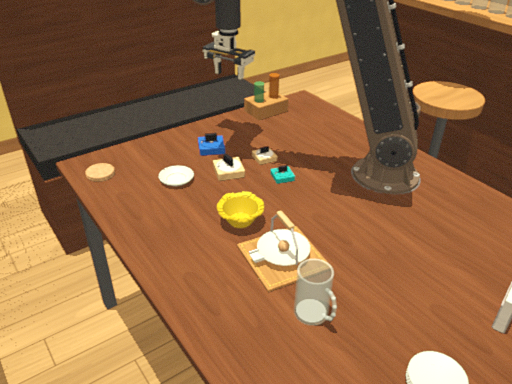

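View pics/top0.png

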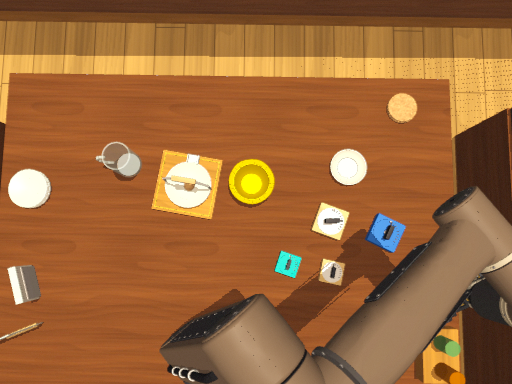

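The top view shows the counter I want (larger, light) at (331,221). The board and dish are at (188,184), the mug on the left (+y) at (120,160) and the bowl at (252,182). I'll zoom in on these.

```bash
cat > h.py <<'E'
from plant import r
import numpy as np, cv2
def ray(n,u,v):
    c=r.camera_info(n);f=192/np.tan(np.radians(c["fovy"]/2));P=np.array(c["pose"])
    d=P[:3,:3]@np.array([(u-c["cx"])/f,(v-c["cy"])/f,1]);return P[:3,3],d
def onz(n,u,v,z):
    o,d=ray(n,u,v);return o+d*(z-o[2])/d[2]
def proj(n,p):
    c=r.camera_info(n);f=192/np.tan(np.radians(c["fovy"]/2));P=np.array(c["pose"])
    q=P[:3,:3].T@(np.array(p)-P[:3,3]);return np.array([f*q[0]/q[2]+c["cx"],f*q[1]/q[2]+c["cy"]])
def two(a,b):
    (o1,d1),(o2,d2)=ray("top",*a),ray("scene",*b)
    A=np.array([d1,-d2]).T;t=np.linalg.lstsq(A,o2-o1,rcond=None)[0]
    p,q=o1+t[0]*d1,o2+t[1]*d2;return (p+q)/2,np.linalg.norm(p-q)
E
python3 - <<'E'
import cv2,numpy as np
t=cv2.imread("pics/top0.png");s=cv2.imread("pics/scene0.png")
def c(i,x,y,w,h):return cv2.resize(i[y:y+h,x:x+w],(400,300),interpolation=cv2.INTER_CUBIC)
cv2.imwrite("pics/crops.png",np.vstack([np.hstack([c(t,307,203,48,36),c(t,144,144,96,72)]),np.hstack([c(s,205,147,48,36),c(s,235,204,100,75)])]))
E
```

```text
(no output)
```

View pics/crops.png

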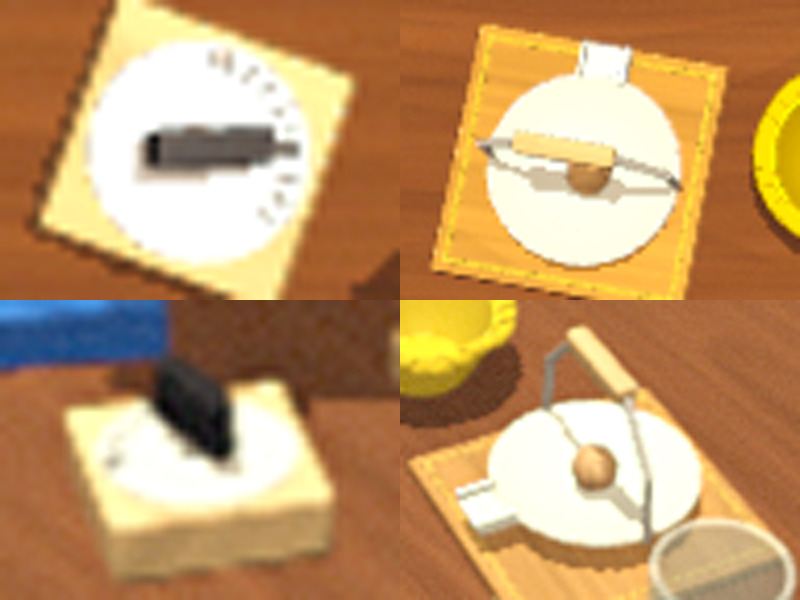

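Run:
```python
from h import *
t=cv2.imread("pics/top0.png")
def comp(m,x,y,w,h):
    z=np.zeros_like(m);z[y:y+h,x:x+w]=m[y:y+h,x:x+w]
    n,l,st,c=cv2.connectedComponentsWithStats(z);k=1+np.argmax(st[1:,4]);return (l==k).astype(np.uint8)
def rect(m):
    cs=cv2.findContours(m,0,2)[0];c=max(cs,key=cv2.contourArea);return cv2.minAreaRect(c),c
hsv=cv2.cvtColor(t,cv2.COLOR_BGR2HSV);H,S,V=cv2.split(hsv)
# counter
m=comp(((V>150)).astype(np.uint8),305,198,50,46)
(rc,sz,a),c=rect(m)
b=cv2.boxPoints((rc,sz,a));print("counter rect",rc,sz,[onz("top",*p,.03)[:2].round(4) for p in b], onz("top",*rc,.03))
k=comp((V<110).astype(np.uint8),318,212,24,18)
(rc,sz,a),c=rect(k);print("knob",rc,sz,a,onz("top",*rc,.056))
ys,xs=np.nonzero(k);P=np.array([onz("top",x,y,.056)[:2] for x,y in zip(xs,ys)]);
w=np.linalg.svd(P-P.mean(0))[2][0];print(P.mean(0),"ang",np.degrees(np.arctan2(w[1],w[0])))
E4=lambda x,y:(307+(x+.5)/8.3333-.5,203+(y+.5)/8.3333-.5)
for nm,p,z in[("zero",(215,55),.03),("ptr",(298,148),.036),("knobL",(150,148),.066),("knobR",(273,142),.066),("dialc",(200,150),.031)]:print(nm,onz("top",*E4(*p),z).round(4))
# board
m=comp(((H>8)&(H<28)&(S>110)&(V>140)|((V>170)&(S<110))).astype(np.uint8),140,140,86,85)
(rc,sz,a),c=rect(m);b=cv2.boxPoints((rc,sz,a));print("board",sz,[onz("top",*p,.012)[:2].round(4) for p in b],onz("top",*rc,.012))
# dish
m=comp(((V>190)&(S<45)).astype(np.uint8),150,145,80,70)
c=max(cv2.findContours(cv2.morphologyEx(m,cv2.MORPH_CLOSE,np.ones((7,7))),0,2)[0],key=cv2.contourArea)
print("white",cv2.boundingRect(c))
F=lambda x,y:(144+(x-400+.5)/4.16667-.5,144+(y+.5)/4.16667-.5)
print("dish circ",[onz("top",*F(*p),.035).round(4)[:2] for p in[(486,170),(682,160),(584,267),(607,62),(582,62),(632,62)]])
G=lambda x,y:(235+(x-400+.5)/4-.5,204+(y-300+.5)/4-.5)
print("bar",[onz("top",*F(*p),.140).round(4) for p in[(516,132),(613,146),(613,165),(515,153)]])
print("bar2",two(F(565,149),G(601,362)))
print("barscene",[onz("scene",*G(*p),.140).round(4) for p in[(568,338),(583,326),(637,380),(624,394)]])
print("ball",two(F(588,180),G(595,468)))
```

```text
counter rect (329.5, 220.5) (45.0, 49.0) [array([ 0.5296, -0.254 ]), array([ 0.5317, -0.4123]), array([ 0.3873, -0.4103]), array([ 0.3853, -0.2539])] [ 0.45807647 -0.33259523  0.03      ]
knob (332.0, 220.5) (3.0, 14.0) 90.0 [ 0.4566853  -0.33558681  0.056     ]
[ 0.45679076 -0.33465573] ang -86.18897932542174
zero [ 0.4947 -0.3421  0.03  ]
ptr [ 0.4588 -0.3725  0.036 ]
knobL [ 0.4564 -0.3104  0.066 ]
knobR [ 0.4592 -0.3566  0.066 ]
dialc [ 0.4579 -0.3358  0.031 ]
board (84.0, 85.0) [array([0.7175, 0.29  ]), array([0.7215, 0.0087]), array([0.4434, 0.0033]), array([0.4398, 0.2784])] [0.57899091 0.14516175 0.012     ]
white (166, 154, 45, 35)
dish circ [array([0.567 , 0.1999]), array([0.5769, 0.0488]), array([0.4929, 0.1221]), array([0.6531, 0.1089]), array([0.6528, 0.1283]), array([0.6534, 0.0894])]
bar [array([0.5803, 0.1582, 0.14  ]), array([0.5711, 0.0887, 0.14  ]), array([0.5574, 0.0883, 0.14  ]), array([0.5651, 0.1584, 0.14  ])]
bar2 (array([0.56843821, 0.12367708, 0.13730797]), np.float64(0.001148491246144693))
barscene [array([0.5725, 0.0929, 0.14  ]), array([0.5557, 0.0881, 0.14  ]), array([0.5623, 0.1555, 0.14  ]), array([0.5787, 0.162 , 0.14  ])]
ball (array([0.56168265, 0.11979835, 0.03486207]), np.float64(0.003623131710293011))
```

```bash
cat >> h.py <<'E'
def go(x,y,z,psi):
    s=r.get_state();p=s["tcp_pos"];y0=s["eef_rot"][2];a=np.radians(y0);c,n=np.cos(a),np.sin(a)
    d=np.array([x,y,z])-p;dy=(psi-y0+180)%360-180
    print("t",round(s["time_s"],2),"tcp",p.round(4),"rpy",s["eef_rot"].round(2),"w",round(s["gripper_width"],4),"f",round(float(s["gripper_force"]),1))
    print("SHARES",np.round([(c*d[0]+n*d[1])/.5,(n*d[0]-c*d[1])/.5,-d[2]/.5,-np.radians(dy)/1.5],4))
E
python3 - <<'E'
from h import *
F=lambda x,y:(144+(x-400+.5)/4.16667-.5,144+(y+.5)/4.16667-.5)
b=[onz("top",*F(*p),.012)[:2] for p in[(481,24),(729,68),(432,269)]]
u=b[1]-b[0];v=b[0]-b[2];print(b,np.linalg.norm(u),np.linalg.norm(v),"yaw",np.degrees(np.arctan2(u[1],u[0]))+90,np.degrees(np.arctan2(v[1],v[0])),"c",(b[1]+b[2])/2)
go(.458,-.3345,.14,-86.5)
E
```

```text
[array([0.6869301 , 0.21264937]), array([0.6542211 , 0.01540276]), array([0.49164377, 0.24389329])] 0.19994025223486658 0.1977698992431821 yaw -9.41555855875879 -9.089735765622605 c [0.57293244 0.12964802]
t 0.1 tcp [ 0.2644 -0.6206  0.2257] rpy [ 1.7992e+02 -1.0000e-02 -1.5693e+02] w 0.0876 f 0.0
SHARES [-0.5805  0.3747  0.1714 -0.8195]
```

Request:
play_rows:
  rows:
    - [[0,-0.06,0.04,0.02,-0.08],[0,-0.13,0.08,0.04,-0.16],[0,-0.2,0.13,0.06,-0.24],[0,-0.27,0.17,0.08,-0.32],[0,-0.34,0.22,0.1,-0.4],[0,-0.41,0.26,0.12,-0.48],[0,-0.47,0.3,0.14,-0.56],[0,-0.5,0.33,0.15,-0.63]]

```text
time_s: 0.77
tcp_pos: [0.4313, -0.3681, 0.1501]
eef_rot: [179.9, 0.0, -102.3]
contact_force: [-0.2, -0.4, -0.5]
gripper_width: 0.0875
gripper_force: 0.0
```

```bash
python3 -c "
from h import *
go(.458,-.3345,.10,-86.5)"
```

```text
t 0.77 tcp [ 0.4313 -0.3681  0.1501] rpy [ 1.7993e+02  5.0000e-02 -1.0234e+02] w 0.0875 f 0.0
SHARES [-0.077  -0.0378  0.1001 -0.1843]
```

Request:
play_rows:
  rows:
    - [[0,-0.02,-0.01,0.02,-0.05],[0,-0.04,-0.02,0.05,-0.1],[0,-0.06,-0.03,0.08,-0.15],[0,-0.077,-0.037,0.1,-0.18],[0,-0.077,-0.037,0.1,-0.18],[0,-0.077,-0.037,0.1,-0.18],[0,-0.077,-0.037,0.1,-0.18],[0,-0.077,-0.037,0.1,-0.18]]

```text
time_s: 1.43
tcp_pos: [0.4566, -0.3383, 0.1023]
eef_rot: [-179.9, -0.0, -87.4]
contact_force: [-0.3, -0.0, -0.7]
gripper_width: 0.0874
gripper_force: 0.0
```

```bash
python3 -c "
from h import *
go(.458,-.3345,.0385,-86.5)"
```

```text
t 1.43 tcp [ 0.4566 -0.3383  0.1023] rpy [-1.7995e+02 -3.0000e-02 -8.7380e+01] w 0.0874 f 0.0
SHARES [-0.0074 -0.0032  0.1275 -0.0102]
```

Request:
play_rows:
  rows:
    - [[0,-0.007,-0.003,0.02,-0.01],[0,-0.007,-0.003,0.05,-0.01],[0,-0.007,-0.003,0.08,-0.01],[0,-0.007,-0.003,0.11,-0.01],[0,-0.007,-0.003,0.125,-0.01],[0,-0.007,-0.003,0.125,-0.01],[0.5,-0.007,-0.003,0.125,-0.01],[1,-0.007,-0.003,0.125,-0.01]]
  squeeze: 15

```text
time_s: 2.1
tcp_pos: [0.4583, -0.3345, 0.0398]
eef_rot: [-179.9, -0.0, -86.4]
contact_force: [-0.3, -0.2, 0.1]
gripper_width: 0.079
gripper_force: 0.0
```

Request:
play_rows:
  rows:
    - [[1,0,0,0,0],[1,0,0,0,0],[1,0,0,0,0],[1,0,0,0,0],[1,0,0,0,0],[1,0,0,0,0],[1,0,0,0,0],[1,0,0,0,0]]

```text
time_s: 2.77
tcp_pos: [0.4577, -0.3341, 0.0391]
eef_rot: [180.0, 0.0, -86.4]
contact_force: [1.2, -0.8, 0.3]
gripper_width: 0.0266
gripper_force: 0.0
```

```bash
python3 -c "
from h import *
go(.458,-.3345,.0385,-17.5);s=r.get_state();print(s['contact_force'],s['moment'],s['joints'])"
```

```text
t 2.77 tcp [ 0.4577 -0.3341  0.0391] rpy [180.     0.   -86.45] w 0.0266 f 0.0
SHARES [ 7.000e-04 -5.000e-04  1.100e-03 -8.022e-01]
[ 1.21189335 -0.76037986  0.25345015] [ 0.02663231  0.13962765 -0.01963405] [-1.63467028e+01  2.14447490e+01 -2.60289236e+01  1.04452975e-03
 -4.25303334e+01  1.98996286e+01]
```

Request:
play_rows:
  rows:
    - [[1,0,0,0,0],[1,0,0,0,0],[1,0,0,0,0],[1,0,0,0,0],[1,0,0,0,-0.02],[1,0,0,0,-0.06],[1,0,0,0,-0.12],[1,0,0,0,-0.18]]

```text
time_s: 3.43
tcp_pos: [0.4574, -0.3342, 0.039]
eef_rot: [180.0, 0.0, -70.7]
contact_force: [-2.1, -0.8, -0.1]
gripper_width: 0.0139
gripper_force: 15.0
```

```bash
python3 -c "
from h import *
go(.458,-.3345,.0385,-17.5);s=r.get_state();print(s['contact_force'],s['moment'],s['joints'])"
```

```text
t 3.43 tcp [ 0.4574 -0.3342  0.039 ] rpy [ 1.7997e+02  1.0000e-02 -7.0740e+01] w 0.0139 f 15.0
SHARES [ 0.0009 -0.0009  0.0011 -0.6195]
[-2.05059633 -0.8421882  -0.05665454] [-0.38819782  0.7580579   0.02566434] [-1.63600995e+01  2.14414519e+01 -2.60415217e+01  7.40930717e-03
 -4.25490610e+01  3.56098056e+01]
```

Gripped, turning.

Request:
play_rows:
  rows:
    - [[1,0,0,0,-0.06],[1,0,0,0,-0.12],[1,0,0,0,-0.18],[1,0,0,0,-0.24],[1,0,0,0,-0.3],[1,0,0,0,-0.36],[1,0,0,0,-0.42],[1,0,0,0,-0.48]]

```text
time_s: 4.1
tcp_pos: [0.4574, -0.3342, 0.039]
eef_rot: [180.0, 0.0, -29.5]
contact_force: [-2.7, -1.1, 1.5]
gripper_width: 0.0137
gripper_force: 15.0
```

Request:
play_rows:
  rows:
    - [[1,0,0,0,-0.03],[1,0,0,0,-0.06],[1,0,0,0,-0.08],[1,0,0,0,-0.1],[1,0,0,0,-0.1],[1,0,0,0,-0.1],[1,0,0,0,-0.1],[1,0,0,0,-0.1]]

```text
time_s: 4.77
tcp_pos: [0.4574, -0.3342, 0.039]
eef_rot: [180.0, 0.0, -21.2]
contact_force: [-3.0, -3.0, 2.1]
gripper_width: 0.0139
gripper_force: 15.0
```

```bash
python3 -c "
from h import *
go(.458,-.3345,.0385,-17.5);s=r.get_state();print(s['contact_force'],s['moment'],s['joints'])"
```

```text
t 4.77 tcp [ 0.4574 -0.3342  0.039 ] rpy [ 1.7999e+02  3.0000e-02 -2.1170e+01] w 0.0139 f 15.0
SHARES [ 0.0013  0.0001  0.001  -0.0427]
[-2.95553932 -2.97854409  2.07224258] [-0.85195105  1.28740386  0.0129947 ] [-1.63584264e+01  2.14456944e+01 -2.60408916e+01  1.09792907e-02
 -4.25483196e+01  8.51793495e+01]
```

Request:
play_rows:
  rows:
    - [[1,0,0,0,-0.01],[1,0,0,0,-0.02],[1,0,0,0,-0.03],[1,0,0,0,-0.04],[1,0,0,0,-0.05],[1,0,0,0,-0.06],[1,0,0,0,-0.06],[1,0,0,0,-0.06]]

```text
time_s: 5.43
tcp_pos: [0.4573, -0.3341, 0.039]
eef_rot: [-180.0, 0.0, -16.0]
contact_force: [-4.1, -3.8, 2.7]
gripper_width: 0.0145
gripper_force: 15.7
```

```bash
python3 -c "
from h import *
go(.458,-.3345,.0385,-17.5);s=r.get_state();print(s['contact_force'],s['moment'],s['joint_torque'])"
```

```text
t 5.43 tcp [ 0.4573 -0.3341  0.039 ] rpy [-1.7999e+02  4.0000e-02 -1.5970e+01] w 0.0145 f 15.7
SHARES [0.0015 0.0003 0.001  0.0178]
[-4.10929474 -3.7508506   2.73942825] [-1.12166085  1.84336396 -0.39218519] [  3.16693626 -50.43072939  22.84926295   4.46027264   1.36523411
   0.48219781]
```

Request:
play_rows:
  rows:
    - [[1,0,0,0,-0.01],[1,0,0,0,-0.02],[1,0,0,0,-0.03],[1,0,0,0,-0.04],[1,0,0,0,-0.05],[1,0,0,0,-0.05],[1,0,0,0,-0.05],[1,0,0,0,-0.05]]

```text
time_s: 6.1
tcp_pos: [0.4572, -0.3341, 0.039]
eef_rot: [-180.0, 0.0, -11.7]
contact_force: [-5.0, -2.3, 2.5]
gripper_width: 0.0158
gripper_force: 16.7
```

```bash
python3 -c "
from h import *
go(.458,-.3345,.0385,-17.5);s=r.get_state();print(s['contact_force'],s['moment'],s['joint_torque'])"
```

```text
t 6.1 tcp [ 0.4572 -0.3341  0.039 ] rpy [-1.7999e+02  4.0000e-02 -1.1680e+01] w 0.0158 f 16.7
SHARES [0.0017 0.0005 0.0009 0.0677]
[-4.97828006 -2.34319348  2.46858223] [-1.09195429  1.78258677 -0.53088498] [  3.22316363 -50.5102694   22.937783     4.54463124   1.38382562
   0.49320258]
```

Moment jumped to about 0.5 Nm and the fingers spread: the knob is at its stop. I'll release and rise.

Request:
play_rows:
  rows:
    - [[0,0,0,0,0],[0,0,0,0,0],[0,0,0,0,0],[0,0,0,0,0],[0,0,0,0,0],[0,0,0,0,0],[0,0,0,0,0],[0,0,0,0,0]]

```text
time_s: 6.77
tcp_pos: [0.4579, -0.3341, 0.0391]
eef_rot: [-180.0, -0.0, -11.7]
contact_force: [0.3, -0.7, 0.4]
gripper_width: 0.0639
gripper_force: 0.0
```

Request:
play_rows:
  rows:
    - [[0,0,0,-0.04,0],[0,0,0,-0.1,0],[0,0,0,-0.16,0],[0,0,0,-0.22,0],[0,0,0,-0.28,0],[0,0,0,-0.34,0],[0,0,0,-0.38,0],[0,0,0,-0.4,0]]

```text
time_s: 7.43
tcp_pos: [0.4588, -0.3347, 0.2426]
eef_rot: [179.9, -0.3, -11.7]
contact_force: [0.8, -0.5, 0.6]
gripper_width: 0.0878
gripper_force: 0.0
```

Run:
```python
from h import *
s=r.capture("scene")[:,:,::-1];t=r.capture("top")[:,:,::-1]
def c(i,x,y,w,h):return cv2.resize(i[y:y+h,x:x+w],(400,300),interpolation=cv2.INTER_CUBIC)
cv2.imwrite("pics/knob1.png",np.hstack([c(t,307,203,48,36),c(s,205,147,48,36)]))
go(.568,.1235,.23,-96)
```

```text
t 7.53 tcp [ 0.4585 -0.3345  0.2408] rpy [179.97  -0.2  -11.67] w 0.0877 f 0.0
SHARES [ 0.0291 -0.9413  0.0216  0.9812]
```

View pics/knob1.png

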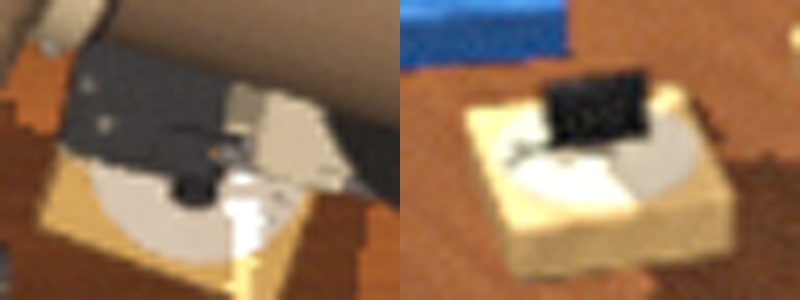

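The scene view shows the knob pointer now at the zero pin, left in the crop at (515,155). Next, over to the dish.

Request:
play_rows:
  rows:
    - [[0,0,-0.06,0,0.06],[0,0,-0.13,0,0.13],[0,0.01,-0.2,0,0.2],[0,0.01,-0.27,0,0.27],[0,0.01,-0.34,0,0.34],[0,0.01,-0.41,0,0.41],[0,0.015,-0.48,0,0.48],[0,0.015,-0.54,0,0.54]]

```text
time_s: 8.2
tcp_pos: [0.5193, -0.0692, 0.2371]
eef_rot: [179.9, 0.1, -58.4]
contact_force: [1.1, 0.3, 1.1]
gripper_width: 0.0874
gripper_force: 0.0
```

```bash
python3 -c "
from h import *
go(.568,.1235,.23,-96)"
```

```text
t 8.2 tcp [ 0.5193 -0.0692  0.2371] rpy [ 1.7988e+02  7.0000e-02 -5.8380e+01] w 0.0874 f 0.0
SHARES [-0.277  -0.285   0.0142  0.4378]
```

Request:
play_rows:
  rows:
    - [[0,-0.05,-0.05,0,0.07],[0,-0.1,-0.1,0,0.15],[0,-0.15,-0.15,0,0.22],[0,-0.19,-0.2,0,0.3],[0,-0.23,-0.24,0.01,0.36],[0,-0.26,-0.265,0.01,0.41],[0,-0.27,-0.28,0.014,0.43],[0,-0.277,-0.285,0.014,0.437]]

```text
time_s: 8.87
tcp_pos: [0.5669, 0.1229, 0.2291]
eef_rot: [179.8, -0.1, -95.6]
contact_force: [0.6, 0.6, -0.2]
gripper_width: 0.0877
gripper_force: 0.0
```

Run:
```python
from h import *
s=r.capture("scene")[:,:,::-1];t=r.capture("top")[:,:,::-1]
def c(i,x,y,w,h):return cv2.resize(i[y:y+h,x:x+w],(400,300),interpolation=cv2.INTER_CUBIC)
cv2.imwrite("pics/dish1.png",np.hstack([c(t,307,203,48,36),c(s,225,184,120,90)]))
go(.568,.1235,.114,-96)
```

```text
t 8.97 tcp [0.5668 0.1218 0.2302] rpy [ 1.7985e+02 -9.0000e-02 -9.5570e+01] w 0.0873 f 0.0
SHARES [-0.0035 -0.0021  0.2324  0.0051]
```

View pics/dish1.png

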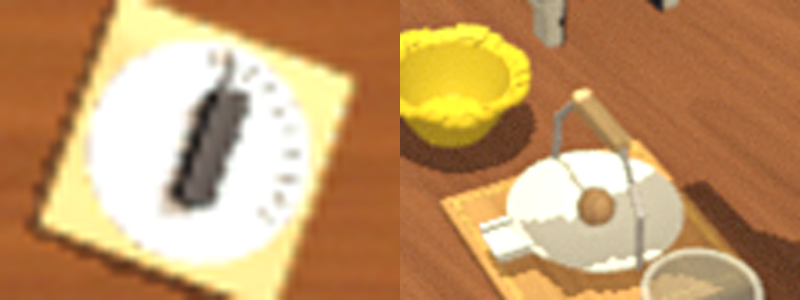

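The top view shows the pointer at the zero tick, crop (230,60). The dish is undisturbed, so I'll descend.

Request:
play_rows:
  rows:
    - [[0,-0.003,-0.002,0.03,0.005],[0,-0.003,-0.002,0.07,0.005],[0,-0.003,-0.002,0.11,0.005],[0,-0.003,-0.002,0.15,0.005],[0,-0.003,-0.002,0.19,0.005],[0,-0.003,-0.002,0.22,0.005],[0,-0.003,-0.002,0.235,0.005],[0,-0.003,-0.002,0.237,0.005]]

```text
time_s: 9.63
tcp_pos: [0.5674, 0.1216, 0.1117]
eef_rot: [179.8, -0.1, -96.1]
contact_force: [0.1, 0.1, 0.5]
gripper_width: 0.0877
gripper_force: 0.0
```

Request:
play_rows:
  rows:
    - [[0.3,0,0,0,0],[0.65,0,0,0,0],[0.7,0,0,0,0],[0.7,0,0,0,0],[0.7,0,0,0,0],[0.7,0,0,0,0],[0.7,0,0,0,0],[0.7,0,0,0,0]]
  squeeze: 5

```text
time_s: 10.3
tcp_pos: [0.5687, 0.1231, 0.1137]
eef_rot: [-180.0, 0.0, -96.1]
contact_force: [0.6, 0.6, -0.1]
gripper_width: 0.0399
gripper_force: 0.0
```

```bash
python3 -c "
from h import *
go(.568,.1235,.112,-96);s=r.get_state();print(s['contact_force'],s['moment'])"
```

```text
t 10.3 tcp [0.5687 0.1231 0.1137] rpy [-1.7999e+02  1.0000e-02 -9.6070e+01] w 0.0399 f 0.0
SHARES [-0.0007  0.0014  0.0034 -0.0008]
[ 0.64946692  0.55808502 -0.12671901] [ 0.0038172   0.07411656 -0.0842683 ]
```

Request:
play_rows:
  rows:
    - [[0.71,0,0,0,0],[0.73,0,0,0,0],[0.75,0,0,0,0],[0.76,0,0,0,0],[0.77,0,0,0,0],[0.78,0,0,0,0],[0.79,0,0,0,0],[0.8,0,0,0,0]]

```text
time_s: 10.97
tcp_pos: [0.5686, 0.123, 0.1135]
eef_rot: [180.0, -0.0, -96.1]
contact_force: [-0.0, -0.5, 0.4]
gripper_width: 0.0176
gripper_force: 0.0
```

Request:
play_rows:
  rows:
    - [[0.81,0,0,0,0],[0.82,0,0,0,0],[0.83,0,0,0,0],[0.84,0,0,0,0],[0.86,0,0,0,0],[0.88,0,0,0,0],[0.9,0,0,0,0],[1,0,0,0,0]]

```text
time_s: 11.63
tcp_pos: [0.5686, 0.123, 0.1135]
eef_rot: [180.0, -0.0, -96.1]
contact_force: [-1.0, 0.2, 0.9]
gripper_width: 0.0162
gripper_force: 4.9
```

Request:
play_rows:
  rows:
    - [[1,0,0,0,0],[1,0,0,0,0],[1,0,0,0,0],[1,0,0,0,0],[1,0,0,0,0],[1,0,0,0,0],[1,0,0,0,0],[1,0,0,0,0]]
  squeeze: 35

```text
time_s: 12.3
tcp_pos: [0.5687, 0.123, 0.1135]
eef_rot: [-180.0, 0.0, -96.1]
contact_force: [-1.1, -0.1, 0.3]
gripper_width: 0.0158
gripper_force: 34.6
```

Run:
```python
from h import *
s=r.capture("scene")[:,:,::-1]
cv2.imwrite("pics/grip.png",cv2.resize(s[164:284,205:365],(640,480),interpolation=cv2.INTER_CUBIC))
go(.568,.1235,.112,-96);s=r.get_state();print(s['contact_force'],s['moment'])
```

```text
t 12.35 tcp [0.5687 0.1231 0.1135] rpy [-180.      0.    -96.07] w 0.0157 f 34.6
SHARES [-0.0007  0.0014  0.0031 -0.0009]
[-0.73049876 -0.31307756 -0.18453673] [ 0.11964977  0.25701375 -0.01420052]
```

View pics/grip.png

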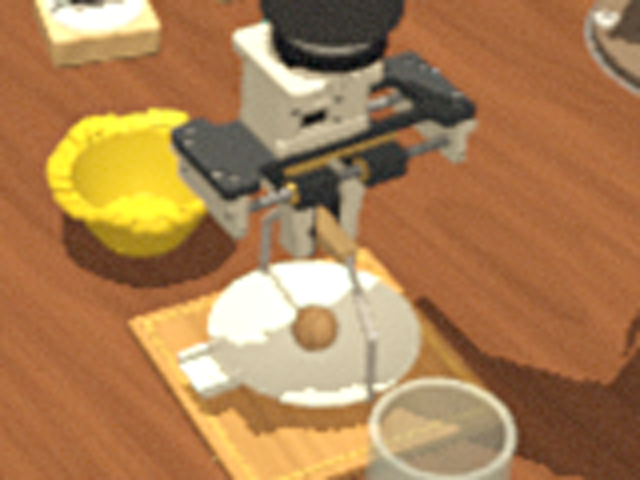

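The bar is gripped at its centre and the ball is in the middle of the dish. I'll lift gently.

Request:
play_rows:
  rows:
    - [[1,0,0,-0.003,0],[1,0,0,-0.01,0],[1,0,0,-0.02,0],[1,0,0,-0.03,0],[1,0,0,-0.04,0],[1,0,0,-0.05,0],[1,0,0,-0.06,0],[1,0,0,-0.07,0]]

```text
time_s: 13.02
tcp_pos: [0.5687, 0.1231, 0.1492]
eef_rot: [-180.0, 0.0, -96.1]
contact_force: [0.1, -0.3, -4.8]
gripper_width: 0.0157
gripper_force: 34.6
```

Request:
play_rows:
  rows:
    - [[1,0,0,-0.01,0],[1,0,0,-0.025,0],[1,0,0,-0.04,0],[1,0,0,-0.06,0],[1,0,0,-0.08,0],[1,0,0,-0.1,0],[1,0,0,-0.115,0],[1,0,0,-0.125,0]]

```text
time_s: 13.68
tcp_pos: [0.5691, 0.1232, 0.2127]
eef_rot: [-179.9, 0.0, -96.1]
contact_force: [0.3, 0.8, -4.6]
gripper_width: 0.0157
gripper_force: 34.6
```

Request:
play_rows:
  rows:
    - [[1,0,0,-0.002,0],[1,0,0,-0.003,0],[1,0,0,-0.003,0],[1,0,0,-0.003,0],[1,0,0,-0.003,0],[1,0,0,-0.003,0],[1,0,0,-0.003,0],[1,0,0,-0.003,0]]

```text
time_s: 14.35
tcp_pos: [0.5686, 0.123, 0.2124]
eef_rot: [180.0, -0.0, -96.1]
contact_force: [0.7, -0.1, -3.5]
gripper_width: 0.0158
gripper_force: 34.6
```

Run:
```python
from h import *
s=r.capture("scene")[:,:,::-1]
cv2.imwrite("pics/lift.png",cv2.resize(s[134:284,205:405],(640,480),interpolation=cv2.INTER_CUBIC))
go(.571,.1275,.213,-7.5);s=r.get_state();print(s['contact_force'],s['moment'],s['joints'])
```

```text
t 14.4 tcp [0.5686 0.123  0.2124] rpy [ 1.7999e+02 -1.0000e-02 -9.6070e+01] w 0.0158 f 34.6
SHARES [-0.0094 -0.0038 -0.0011 -1.0306]
[ 0.37376888 -0.22763975 -4.21821325] [ 0.02737547  0.0849522  -0.00087788] [ 3.14564849e+01  1.23976934e+01 -1.25985451e+01 -6.52750016e-04
 -6.50166030e+01 -3.75287616e+01]
```

View pics/lift.png

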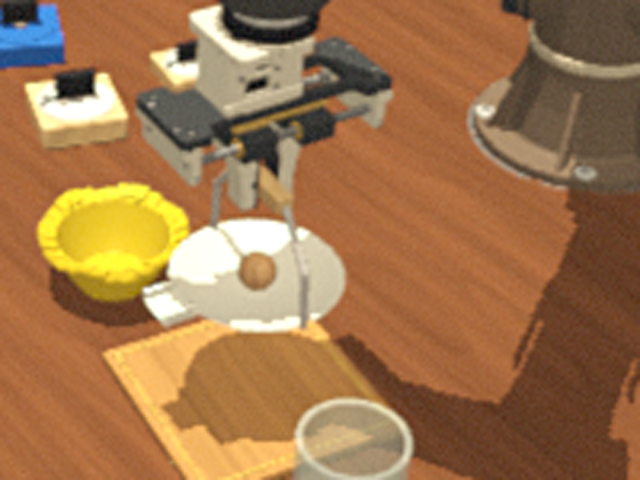

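The dish is up and level at about 10 cm, with the ball centred. Now the quarter turn counter-clockwise, towards the mug (+y).

Request:
play_rows:
  rows:
    - [[1,0,0,0,-0.005],[1,0,0,0,-0.015],[1,0,0,0,-0.03],[1,0,0,0,-0.05],[1,0,0,0,-0.08],[1,0,0,0,-0.11],[1,0,0,0,-0.14],[1,0,0,0,-0.17]]

```text
time_s: 15.07
tcp_pos: [0.5687, 0.123, 0.2126]
eef_rot: [-180.0, 0.0, -81.3]
contact_force: [-0.3, 0.7, -5.0]
gripper_width: 0.0159
gripper_force: 34.6
```

Request:
play_rows:
  rows:
    - [[1,0,0,0,-0.03],[1,0,0,0,-0.06],[1,0,0,0,-0.09],[1,0,0,0,-0.12],[1,0,0,0,-0.15],[1,0,0,0,-0.18],[1,0,0,0,-0.21],[1,0,0,0,-0.24]]

```text
time_s: 15.73
tcp_pos: [0.5687, 0.123, 0.2126]
eef_rot: [-180.0, -0.0, -60.6]
contact_force: [0.1, 0.0, -3.8]
gripper_width: 0.0159
gripper_force: 34.6
```

Request:
play_rows:
  rows:
    - [[1,0,0,0,-0.03],[1,0,0,0,-0.06],[1,0,0,0,-0.09],[1,0,0,0,-0.12],[1,0,0,0,-0.15],[1,0,0,0,-0.18],[1,0,0,0,-0.21],[1,0,0,0,-0.24]]

```text
time_s: 16.4
tcp_pos: [0.5687, 0.123, 0.2126]
eef_rot: [-180.0, -0.0, -40.0]
contact_force: [0.4, -0.0, -5.2]
gripper_width: 0.0156
gripper_force: 34.6
```

Request:
play_rows:
  rows:
    - [[1,0,0,0,-0.03],[1,0,0,0,-0.06],[1,0,0,0,-0.09],[1,0,0,0,-0.12],[1,0,0,0,-0.15],[1,0,0,0,-0.18],[1,0,0,0,-0.21],[1,0,0,0,-0.24]]

```text
time_s: 17.07
tcp_pos: [0.5687, 0.1231, 0.2126]
eef_rot: [-180.0, -0.0, -19.4]
contact_force: [0.4, -0.3, -5.0]
gripper_width: 0.0157
gripper_force: 34.6
```

Request:
play_rows:
  rows:
    - [[1,0,0,0,-0.03],[1,0,0,0,-0.055],[1,0,0,0,-0.075],[1,0,0,0,-0.09],[1,0,0,0,-0.1],[1,0,0,0,-0.107],[1,0,0,0,-0.11],[1,0,0,0,-0.11]]

```text
time_s: 17.73
tcp_pos: [0.5686, 0.123, 0.2126]
eef_rot: [-180.0, 0.0, -10.1]
contact_force: [-0.4, -0.1, -4.6]
gripper_width: 0.0155
gripper_force: 34.6
```

Run:
```python
from h import *
s=r.capture("scene")[:,:,::-1];t=r.capture("top")[:,:,::-1]
c=lambda i,x,y:cv2.resize(i[y:y+150,x:x+130],(390,450),interpolation=cv2.INTER_CUBIC)
cv2.imwrite("pics/turn.png",np.hstack([c(s,215,164),c(t,110,110)]))
go(.571,.1275,.213,-8.5);s=r.get_state();print(s['contact_force'],s['moment'])
```

```text
t 17.83 tcp [0.5687 0.123  0.2126] rpy [-180.     -0.    -10.14] w 0.0155 f 34.6
SHARES [ 0.003  -0.0096 -0.0009 -0.0191]
[-0.73381438  0.41145409 -4.32434916] [-0.07995955  0.12634715 -0.02313626]
```

View pics/turn.png

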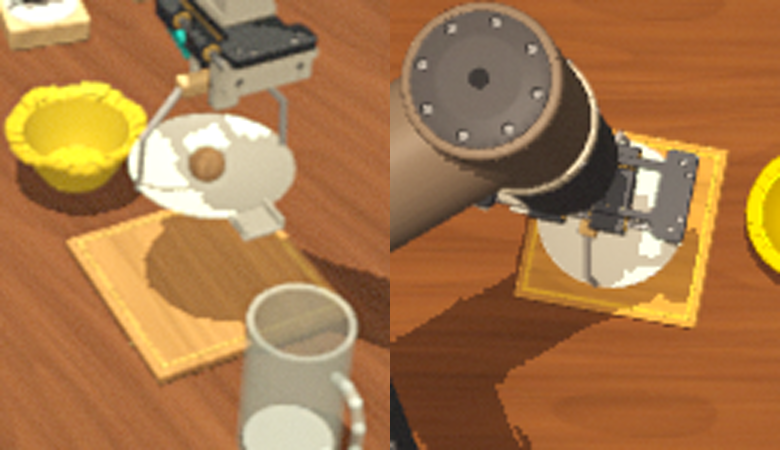

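The scene view shows the lip (255,222 in the crop) pointing at the mug and the ball at (207,164). I'll check both numerically.

Run:
```python
from h import *
F=lambda x,y:(215+(x+.5)/3-.5,164+(y+.5)/3-.5)
print("ball",onz("scene",*F(207,164),.1365))
a,b=onz("scene",*F(244,236),.138),onz("scene",*F(283,219),.138);print("lip",a,b,(a+b)/2)
for p in [(.5687,.123,.138)]: print(proj("scene",p))
d=((a+b)/2)[:2]-[.5687,.123];print(np.degrees(np.arctan2(d[1],d[0])),np.linalg.norm(d))
```

```text
ball [0.56791981 0.11869478 0.1365    ]
lip [0.60407314 0.21553011 0.138     ] [0.56221264 0.21763099 0.138     ] [0.58314289 0.21658055 0.138     ]
[284.44569683 218.81575937]
81.22639649693703 0.09468852773179195
```

```bash
python3 -c "
from plant import r
print(r.close_job())"
```

```text
the job is handed in; nothing more can be done
None
```

The job is handed in: the knob is at its zero stop, and the dish is held still and level about 10 cm above the middle of the board. Its lip points at the mug within about 1° of square, and I measured the ball about 4 mm off the dish's middle; the interface gave no verdict.

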